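Cell up a sensor pod and hold it down in the sprung test nest

TASK

Take the two full-length cells out of the rack and drop them, button end up, into the two bores of the round sensor pod, one in each. Then stand the pod in the sprung ring of the contact test nest, press it straight down until the ring is fully home against its stops, and finish like that: the gripper still on the pod's housing and holding it fully down, not letting go. Leave the half-length cells and everything else on the bench where they are.

Things in the scene. Friction and masses are not known exactly. Their poses are not given: they have to be found in the camera images.
- pod_center (a point): round white sensor pod, 70 mm tall, 220 g, standing loose, cap off; point on its axis 35 mm above its foot, z up. From the foot: spigot 56 mm in diameter, 12 mm tall, chamfered; belly 72 mm in diameter from 12 to 23 mm, tapering to 30 mm; round neck 56 mm in diameter from 30 mm to the top, the place to grip. It may be turned any way in the ring
- pod_bore0 (a point): mouth centre of one of the two upright cell bores in the pod, level with the pod's top, 12 mm from its axis; 17 mm in diameter, 32 mm deep, closed below: a full-length cell stands in it with 18.5 mm showing. x points along the line to the other bore
- pod_bore1 (a point): mouth centre of the other cell bore, the same size, 24 mm from the first
- cell_a_center (a point): yellow cylindrical cell, 14.5 mm in diameter, 50.5 mm long, standing button end up in one of the four bores of the rack with 32.5 mm showing; point: its centre, half-way up, z towards the button. One of the two full-length cells; which bores of the rack they stand in varies
- cell_b_center (a point): yellow cylindrical cell, 14.5 mm in diameter, 50.5 mm long, standing button end up in one of the four bores of the rack with 32.5 mm showing; point: its centre, half-way up, z towards the button. The other full-length cell
- rack: grey cell rack fixed to the bench, 42 (x) by 144 (y) by 25 mm tall, with a row of four bores 16.5 mm in diameter, 18 mm deep, at y = -54, -18, 18 and 54 mm; origin: centre of its underside. The two full-length and two half-length cells stand in it
- nest: contact test nest fixed to the bench: aluminium base plate 128 by 128 by 14 mm, three steel guide posts (8 mm thick, tops 59 mm above the bench, 51 mm from the middle) carrying the black sprung ring; origin: centre of its underside, on the ring's axis
- ring_top (a point): centre of the top face of the sprung ring, moving with it; 50 mm above the bench when up. The ring is 86 mm across, 10 mm thick, its opening 59 mm in diameter: the pod's spigot goes through it and the flat underside of the belly (12 mm above the pod's foot) sits on this face
- ring (a joint): how far the ring is pressed down, m: 0 up, 0.010 fully home on its stops. The springs push up with about 5.4 N at 0 and 14.4 N fully down (900 N/m), so the pod's own weight does not press it down; let go, it springs back
- half_a_center (a point): yellow cylindrical cell, 14.5 mm in diameter, 25 mm long, standing button end up in one of the four bores of the rack with 7 mm showing; point: its centre, half-way up, z towards the button. A half-length cell, not wanted, to be left alone
- half_b_center (a point): yellow cylindrical cell, 14.5 mm in diameter, 25 mm long, standing button end up in one of the four bores of the rack with 7 mm showing; point: its centre, half-way up, z towards the button. The other half-length cell, to be left alone
- cap_center (a point): the pod's white screw cap, 62 mm in diameter, 26 mm tall, lying on the bench; centre; leave alone
- screwdriver_grip (a point): black-handled screwdriver lying on the bench, about 170 mm long; middle of its handle; leave alone
- tape_center (a point): roll of black tape lying flat, 68 mm in diameter, 19 mm tall; centre; leave alone
- servo_center (a point): small black servo standing on the bench, 54 by 20 by 42 mm tall; half-way up; leave alone
- meter_center (a point): orange and black hand-held multimeter lying on its back, 90 by 185 by 50 mm; centre; leave alone
- breadboard_center (a point): white solderless breadboard lying on the bench, 55 by 165 by 9 mm; centre; leave alone
Mind the look-alikes: they are no part of the job. What is shaped like the nest but pink or purple is not meant.

How it is judged:
By the outcome, as a careful person would: the job done as asked, in the order asked, and still so for the second after the job is handed in, while the arm keeps its last pose, push and grip.
It also fails if it takes over 72 s, if anything falls off the work surface, if the arm or the gripper's body presses on something with over 40 N, if the wrist force passes 120 N, or if a joint passes its speed limit or range.

ROBOT

A 6-joint arm with a two-finger parallel gripper is mounted at the origin on the work surface. World frame = base frame: x ahead of the robot, y to its left, z up, the work surface at z = 0. Lengths are in m, angles in rad, forces in N, time in s.
With the tool pointing down it reaches from about 0.4 to 0.825 m from the base axis. Payload 7 kg.
Tool frame: the origin (TCP) lies between the finger pads; the fingertips stand 19 mm ahead of it and the grasp point (between the pads) is the TCP (ctrl.tcp_to_tips is the distance from the TCP to the fingertips, in m); z points along the fingers, y is the direction in which the jaws open and shut (so a half turn about z gives the same grasp; the last joint's range is limited). The gripper opens to 85 mm and grips with 20 to 120 N. Pads are 22 mm wide; open, the fingers measure 114 mm over their backs; the gripper's body (76 mm by 85 mm) begins 54 mm behind the grasp point. The pads swing forward as they close: fully open they stand 13 mm farther back than shut.
Start: joints at [1.426, 0.359, 0.012, 0, -1.224, -0.288], TCP at [0.283, 0.613, 0.25] pointing down, gripper open.
Joint ranges: [-3.07, 3.07], [-1.43, 2.12], [-1.02, 1.25], [-3.03, 1.67], [-3.05, -0], [-3.03, 3.03]. Speed limits (rad/s): [2.39, 2.39, 3.01, 3.14, 3.14, 3.14].

INTERFACE

Orientations are given as a unit quaternion [x, y, z, w].
In Python, from plant import ctrl, eyes gives the robot as it stands. The module is installed in compiled form; this text tells all that it offers.
- The arm moves only by the tool arm_command, never from a script. Its arguments are lists of equal length, an entry for each row: "slide": the shift along the tool's x, y, z in m, a list of three; "twist": the turn about the tool's z in degrees. A call has 1 to 20 rows; each row is the pose to reach, as a shift and turn from the pose commanded when the call began, along the tool's axes at that moment; what a row does not reach only later rows make up. A row lasts 1/10 s, in which the tool goes at most 50 mm and 8.59 degrees, less where a joint would pass 70% of its speed; a pose out of reach is approached as far as the arm can. A call with a gripper value outside its range is refused whole. "jaw" is the closure in counts, from 0 (fully open) to 255 (shut), set as the call begins (left out, the last holds). The fingers move at their own pace and stop on an object; "newtons" is the grip in N (left out, the last holds). Time passes only in rows, so rows that repeat a pose let the fingers close. It gives the time, the measured TCP pose, the force and the opening at its end, in the units of the state.
- ctrl.observe(): the state, without advancing time (a new reading comes with each control period).
- eyes.capture(name): name is "scene" or "side" or "wrist"; returns a dict with "color" (400x640x3 uint8, red, green, blue), "camera_matrix" (3x3 intrinsics, pixels), "k1" (the pictures are not rectified: a ray, as slopes to the right and down, at radius r is drawn at 1 + k1 r^2 times it, then the intrinsics apply), "rvec" (rotation vector, rad) and "tvec" (3), from world to camera coordinates, as OpenCV has them; the wrist camera has in their place "T_tool_cam" (4x4, takes a point from camera to tool coordinates, whose origin is the TCP and whose axes are the flange's). Camera axes: x right, y down, z forward; pixel columns grow to the right and rows downward; lengths in m; the calibration is good to about 2 mm. A picture is of the moment at which its call begins: read the wrist's pose just before it. There is no depth.
- ctrl.job_done(): hands the job in, once; it reports no verdict.
The state is a dict: "time": time; "joints": joint angles; "qd": joint speeds; "effort": joint torques, N m; "ee_pos": TCP position; "ee_rot": TCP orientation; "force": force on the tool from outside, world axes, zero at the start; "moment": the same for the moment, N m; "opening": finger opening in m.
Only numpy, scipy, OpenCV 4.12 (cv2) and the standard library are available. Lean on these libraries where they do the work, as an engineer would, in place of code of your own. Each camera call takes 0.05 s, during which the arm holds its last target. There are 200 camera calls.

## Working session

There is one attempt and no reset: what is moved stays moved. The work goes in short steps, Python scripts to look and compute and a tool call to move; the robot and the scene stay as the last step left them, time stands still between calls to the robot, and variables do not carry over. Pictures are saved under pics/ and viewed, about 8 in all and at most 12, crops included, and the job is handed in when it is done.

Besides the shell and the picture viewer there is one more tool, called after "Emit:" as a command line: name --pt "numbers of a row" for each row, then --argument value for the rest. arm_command: Moves the arm, as the interface text tells. Its arguments: {"type":"object","properties":{"slide":{"type":"array"},"twist":{"type":"array"},"jaw":{"type":"number"},"newtons":{"type":"number"}},"required":["slide","twist"]}

```bash
mkdir -p pics
cat > h.py <<'E'
import numpy as np, cv2
from scipy.spatial.transform import Rotation as R
from plant import ctrl, eyes
def snap(name,fn=None):
    s=ctrl.observe(); c=eyes.capture(name)
    if name=="wrist":
        T=np.eye(4);T[:3,:3]=R.from_quat(s["ee_rot"]).as_matrix();T[:3,3]=s["ee_pos"]
        c["Twc"]=T@np.array(c["T_tool_cam"])
    else:
        T=np.eye(4);T[:3,:3]=cv2.Rodrigues(np.array(c["rvec"],float))[0];T[:3,3]=np.ravel(c["tvec"])
        c["Twc"]=np.linalg.inv(T)
    if fn: cv2.imwrite("pics/"+fn,c["color"][...,::-1])
    return c
def ray(c,u,v):
    K=np.array(c["camera_matrix"]);x=(u-K[0,2])/K[0,0];y=(v-K[1,2])/K[1,1];k=c["k1"]
    a,b=x,y
    for _ in range(30):
        f=1+k*(a*a+b*b);a,b=x/f,y/f
    return c["Twc"][:3,3],c["Twc"][:3,:3]@np.array([a,b,1.])
def onz(c,u,v,z):
    o,d=ray(c,u,v);return o+d*(z-o[2])/d[2]
def proj(c,p):
    q=np.linalg.inv(c["Twc"])@np.append(p,1);a,b=q[:2]/q[2];f=1+c["k1"]*(a*a+b*b);K=np.array(c["camera_matrix"])
    return K[0,0]*a*f+K[0,2],K[1,1]*b*f+K[1,2]
E
python3 - <<'E'
from h import *
import pickle
a=snap("scene","scene.png");b=snap("side","side.png");w=snap("wrist","w0.png")
pickle.dump((a,b,w),open("c0.pkl","wb"))
for c in (a,b,w): print(c["Twc"].round(3).tolist(),np.array(c["camera_matrix"]).round(1).tolist(),c["k1"])
s=ctrl.observe();print(s["ee_pos"],s["ee_rot"],s["force"],s["opening"],ctrl.tcp_to_tips)
E
```

```text
[[-0.423, 0.612, -0.668, 1.285], [0.906, 0.269, -0.326, 0.368], [-0.02, -0.744, -0.668, 0.797], [0.0, 0.0, 0.0, 1.0]] [[405.1, 0.0, 311.4], [0.0, 405.1, 198.3], [0.0, 0.0, 1.0]] 0.008998732607987638
[[0.99, -0.086, 0.112, 0.425], [-0.14, -0.492, 0.859, -0.978], [-0.018, -0.866, -0.499, 0.655], [0.0, 0.0, 0.0, 1.0]] [[378.9, 0.0, 320.2], [0.0, 378.9, 198.7], [0.0, 0.0, 1.0]] -0.02849678194601615
[[-0.419, -0.877, -0.236, 0.343], [-0.908, 0.406, 0.107, 0.585], [0.002, 0.259, -0.966, 0.373], [0.0, 0.0, 0.0, 1.0]] [[335.1, 0.0, 318.7], [0.0, 335.1, 197.6], [0.0, 0.0, 1.0]] -0.04675090502709641
[0.28297339 0.61245388 0.24957691] [ 9.76669507e-01 -2.14746984e-01 -5.75044380e-05  6.35531836e-04] [ 0.20629845 -0.11851958 -0.4200498 ] 0.08523900866100356 0.019
```

View pics/scene.png

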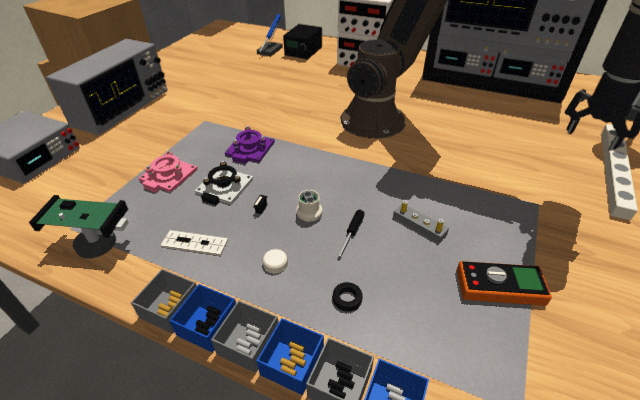

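View pics/side.png

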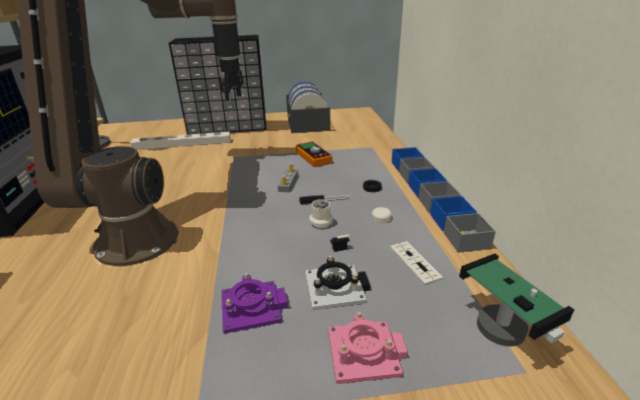

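The scene view shows the grey rack at (420,222), with tall yellow cells at its two ends (404,206) and (440,225). The pod is at (309,205). Three things are nest-shaped: pink (167,172), purple (249,145) and silver with a black ring (224,182). The silver one matches "aluminium base, black ring". I'll measure these and check them in one crop.

Run:
```python
from h import *
import pickle
a,b,w=pickle.load(open("c0.pkl","rb"))
def tri(p,q):
    o1,d1=ray(a,*p);o2,d2=ray(b,*q);d1/=np.linalg.norm(d1);d2/=np.linalg.norm(d2)
    t=np.linalg.lstsq(np.c_[d1,-d2],o2-o1,rcond=None)[0]
    x,y=o1+t[0]*d1,o2+t[1]*d2;return ((x+y)/2).round(3),np.linalg.norm(x-y).round(4)
print("pod",tri((309,193),(321,206)),onz(a,309,195,.07))
print("ring",tri((222,176),(336,275)),onz(a,222,176,.05))
for n,c,roi in(("scene",a,(380,190,460,245)),("side",b,(270,155,305,195))):
    x0,y0,x1,y1=roi;h=cv2.cvtColor(c["color"][y0:y1,x0:x1],cv2.COLOR_RGB2HSV)
    m=cv2.inRange(h,(15,110,80),(35,255,255));N,l,st,ce=cv2.connectedComponentsWithStats(m)
    for i in range(1,N):
        if st[i,4]>5:print(n,st[i],ce[i]+[x0,y0],onz(c,*(ce[i]+[x0,y0]),.0412))
A=cv2.resize(a["color"][120:220,140:340],(800,400),interpolation=2)[...,::-1]
B=cv2.resize(a["color"][190:245,380:460],(290,200),interpolation=2)[...,::-1]
C=cv2.resize(b["color"][155:205,260:330],(280,200),interpolation=2)[...,::-1]
D=np.zeros((600,800,3),np.uint8);D[:400]=A;D[400:,:290]=B;D[400:,300:580]=C;cv2.imwrite("pics/crop1.png",D)
```

```text
pod (array([ 0.549, -0.004,  0.069]), np.float64(0.0146)) [0.5484696 0.0013784 0.07     ]
ring (array([ 0.548, -0.289,  0.04 ]), np.float64(0.0043)) [ 0.55509532 -0.28066144  0.05      ]
scene [21 13  6 10 45] [403.53333333 207.53333333] [0.46264025 0.24280128 0.0412    ]
scene [32 26  6  3  8] [414.5   217.125] [0.486966   0.27895384 0.0412    ]
scene [44 32  6  3  9] [426.22222222 223.33333333] [0.49723941 0.31222971 0.0412    ]
scene [56 32  8 10 53] [438.98113208 226.50943396] [0.49538488 0.34453693 0.0412    ]
side [32  0  3  3  6] [303.33333333 155.66666667] [0.54529295 0.43597864 0.0412    ]
side [20 10  3  7 20] [290.95 168.15] [0.48697731 0.32680549 0.0412    ]
side [12 23  5  7 28] [283.64285714 180.85714286] [0.45357094 0.22613061 0.0412    ]
```

View pics/crop1.png

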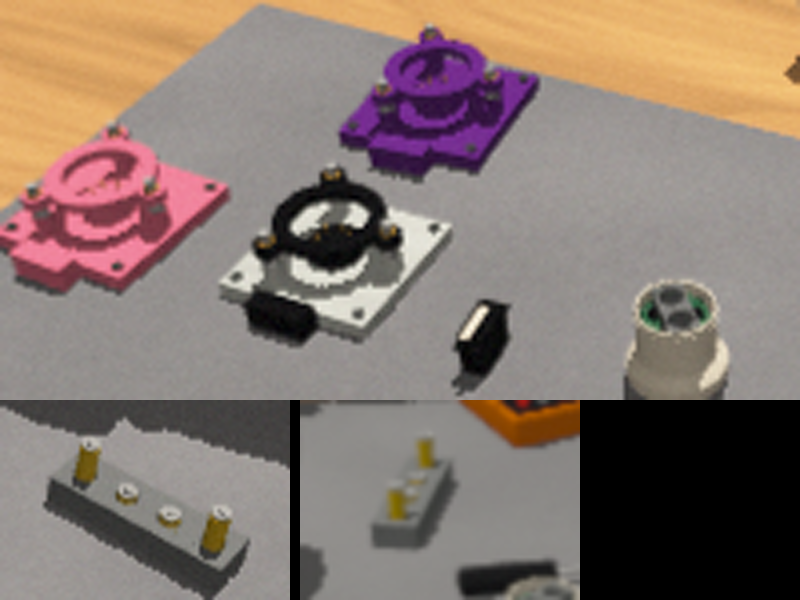

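The crop confirms that the silver and black nest at scene (224,182) is the one meant; the pink and purple ones are look-alikes. The full-length cells stand in the rack's two end bores, with the half-length ones between them. Next I'll move above the rack for a closer look.

Emit:
arm_command --pt "0.01 0.007 0" --pt "0.03 0.02 0" --pt "0.06 0.04 0" --pt "0.09 0.06 0" --pt "0.12 0.08 0" --pt "0.15 0.1 0.01" --pt "0.18 0.12 0.02" --pt "0.21 0.14 0.03" --pt "0.24 0.165 0.04" --pt "0.27 0.185 0.05" --pt "0.29 0.2 0.06" --pt "0.305 0.21 0.065" --pt "0.311 0.213 0.07" --pt "0.311 0.213 0.07" --pt "0.311 0.213 0.07" --pt "0.311 0.213 0.07" --twist '[3,9,16,23,30,37,44,51,58,65,72,78,82,83,83,83]' --jaw 150 --newtons 30

```text
time: 1.75
ee_pos: [0.476, 0.2895, 0.1806]
ee_rot: [-0.59, 0.807, 0.0, 0.0]
force: [-0.4, -0.6, -0.2]
opening: 0.0356
```

Run:
```python
from h import *
import pickle
w=snap("wrist","w1.png");pickle.dump(w,open("w1.pkl","wb"))
s=ctrl.observe();print(s["time"],s["ee_pos"],R.from_quat(s["ee_rot"]).as_matrix().round(3).tolist(),s["force"],s["opening"],s["joints"])
```

```text
1.8 [0.47595894 0.28957701 0.18059386] [[-0.304, -0.953, 0.0], [-0.953, 0.304, 0.0], [-0.0, -0.0, -1.0]] [ 0.22898751 -0.59841101  0.36932449] 0.034958552833859936 [ 8.98056017e-01  2.22722490e-01 -3.48505350e-01  3.69840647e-05
 -9.99055732e-01 -1.20660298e+00]
```

View pics/w1.png

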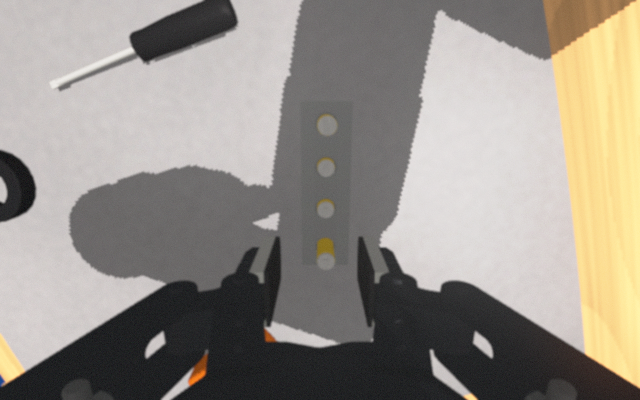

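The wrist view shows all four rack cells in a row: the full-length tops at (327,125) and (326,261), and the half-length ones at (326,167) and (325,209). I'll compute positions by ray onto the known top heights.

Run:
```python
from h import *
import pickle
w=pickle.load(open("w1.pkl","rb"))
g=cv2.cvtColor(w["color"],cv2.COLOR_RGB2GRAY)
P=[]
for (u,v,z) in((327,125,.0575),(326,167,.032),(325,209,.032),(326,261,.0575)):
    x0,y0=u-15,v-13;r=g[y0:v+14,x0:u+16];hs=cv2.cvtColor(w["color"],cv2.COLOR_RGB2HSV)[y0:v+14,x0:u+16]
    m=((r>125)&(hs[...,1]<90)).astype(np.uint8);N,l,st,ce=cv2.connectedComponentsWithStats(m)
    i=l[13,15] or 1+np.argmax(st[1:,4]);c=ce[i]+[x0,y0];p=onz(w,*c,z);P.append(p);print(st[i],c,p.round(4))
P=np.array(P);print(np.linalg.norm(np.diff(P[:,:2],axis=0),axis=1),np.linalg.norm(P[3]-P[0]))
s=ctrl.observe();M=R.from_quat(s["ee_rot"]).as_matrix()
for p in P:print((M.T@(p-s["ee_pos"])).round(4))
d=M.T@(P[3]-P[0]);print(np.degrees(np.arctan2(d[1],d[0])))
```

```text
[  6   3  19  20 297] [326.76430976 124.8989899 ] [0.4543 0.2399 0.0575]
[  7   6  16  17 211] [325.69194313 167.62559242] [0.4652 0.2738 0.032 ]
[  8   6  15  16 186] [325.17204301 209.29569892] [0.4763 0.3078 0.032 ]
[  7   6  16  15 185] [325.73513514 261.43783784] [0.4871 0.3422 0.0575]
[0.03566374 0.03576598 0.03604611] 0.10747461797351404
[0.054  0.0056 0.1231]
[0.0184 0.0055 0.1486]
[-0.0174  0.0053  0.1486]
[-0.0535  0.0054  0.1231]
-179.92051628820494
```

Spacings come out at 35.7–36.0 mm and 107.5 mm end to end, against the nominal 36 and 108 mm, so the measurement holds. I'll hover over the nearer full cell and check the offset before gripping.

Emit:
arm_command --pt "0.01 0.001 0.01" --pt "0.025 0.003 0.03" --pt "0.04 0.004 0.05" --pt "0.05 0.005 0.065" --pt "0.054 0.0055 0.075" --pt "0.054 0.0055 0.08" --pt "0.054 0.0055 0.08" --twist '[0,0,0,0,0,0,0]'

```text
time: 2.5
ee_pos: [0.4545, 0.2398, 0.1002]
ee_rot: [-0.59, 0.808, -0.0, -0.0]
force: [-0.0, -1.0, 1.1]
opening: 0.0351
```

```bash
cat > cell.py <<'E'
from h import *
import sys
w=snap("wrist",sys.argv[1]);s=ctrl.observe();M=R.from_quat(s["ee_rot"]).as_matrix()
z=float(sys.argv[2]);pt=np.array(s["ee_pos"]);pt[2]=z
u,v=proj(w,pt);print("expect",u,v)
hs=cv2.cvtColor(w["color"],cv2.COLOR_RGB2HSV)
x0,y0=int(u)-30,int(v)-35;h=hs[y0:y0+70,x0:x0+60]
m=((h[...,2]>110)&(h[...,1]<70)).astype(np.uint8);N,l,st,ce=cv2.connectedComponentsWithStats(m)
for i in range(1,N):
    if st[i,4]>80:
        c=ce[i]+[x0,y0];p=onz(w,*c,z);print(st[i],c.round(1),p.round(4),(M.T@(p-s["ee_pos"])).round(4))
E
python3 cell.py w2.png 0.0575
```

```text
expect 318.77568277553087 236.69510035629816
[   0    0   60   70 3423] [317.  235.9] [0.4555 0.2393 0.0575] [ 0.0005 -0.0009  0.0431]
[ 21  62  22   8 132] [319.4 267.1] [0.4599 0.257  0.0575] [-0.0177  0.0003  0.0431]
```

View pics/w2.png

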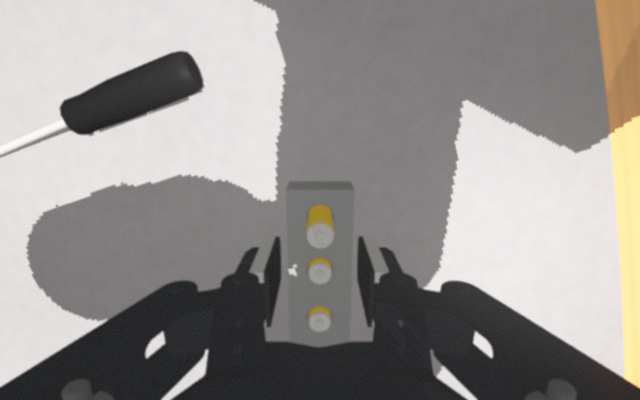

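The cell top appears at (320,236), against an expected (319,237), so it is aligned to under 1 mm and centred between the pads. I'll descend and grip.

Emit:
arm_command --pt "0 0 0.01" --pt "0 0 0.022" --pt "0 0 0.034" --pt "0 0 0.044" --pt "0 0 0.049" --pt "0 0 0.049" --twist '[0,0,0,0,0,0]'

```text
time: 3.15
ee_pos: [0.454, 0.2387, 0.0502]
ee_rot: [-0.589, 0.808, -0.0, -0.001]
force: [0.4, 0.4, 0.5]
opening: 0.0357
```

Emit:
arm_command --pt "0 0 0" --pt "0 0 0" --pt "0 0 0" --pt "0 0 0" --pt "0 0 0" --pt "0 0 0" --twist '[0,0,0,0,0,0]' --jaw 255 --newtons 30

```text
time: 3.75
ee_pos: [0.4545, 0.2393, 0.0515]
ee_rot: [-0.589, 0.808, 0.0, 0.0]
force: [-1.2, -0.8, 2.3]
opening: 0.0135
```

Emit:
arm_command --pt "0 0 -0.01" --pt "0 0 -0.03" --pt "0 0 -0.06" --pt "0.01 -0.012 -0.09" --pt "0.03 -0.035 -0.12" --pt "0.055 -0.064 -0.14" --pt "0.08 -0.094 -0.15" --pt "0.105 -0.123 -0.15" --pt "0.125 -0.146 -0.15" --pt "0.135 -0.158 -0.15" --pt "0.139 -0.163 -0.15" --pt "0.139 -0.163 -0.15" --pt "0.139 -0.163 -0.15" --twist '[0,0,0,0,0,0,0,0,0,0,0,0,0]'

```text
time: 5.05
ee_pos: [0.5667, 0.0577, 0.2013]
ee_rot: [-0.589, 0.808, 0.0, -0.0]
force: [0.3, -0.6, -0.5]
opening: 0.0133
```

Run:
```python
from h import *
import pickle
w=snap("wrist","w3.png");s=ctrl.observe();w["ee"]=s["ee_pos"];w["rot"]=s["ee_rot"];pickle.dump(w,open("w3.pkl","wb"))
print(s["time"],s["ee_pos"],R.from_quat(s["ee_rot"]).as_matrix().round(3).tolist(),s["force"],s["opening"],s["joints"])
```

```text
5.1 [0.56662993 0.05787049 0.20137448] [[-0.305, -0.952, -0.0], [-0.952, 0.305, 0.0], [-0.0, 0.0, -1.0]] [ 0.29157247  1.10523907 -0.08315006] 0.013197286021809172 [ 4.45136460e-01  2.24029938e-01 -2.94256706e-01 -1.65728800e-04
 -1.05256698e+00 -7.54737627e-01]
```

View pics/w3.png

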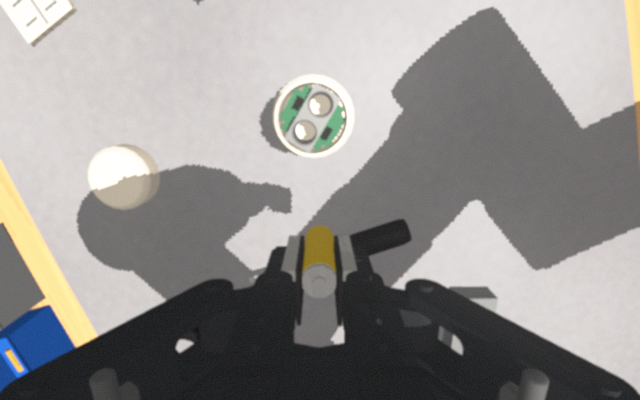

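The pod's rim is centred at about (314,116), with bores at (320,104) and (305,131). The cell hangs straight in the pads. I'll fit the circles.

Run:
```python
from h import *
import pickle
w=pickle.load(open("w3.pkl","rb"));M=R.from_quat(w["rot"]).as_matrix();e=w["ee"]
x0,y0=264,66;k=6
g=cv2.cvtColor(w["color"],cv2.COLOR_RGB2GRAY)[y0:y0+100,x0:x0+100];g=cv2.GaussianBlur(cv2.resize(g,None,fx=k,fy=k,interpolation=cv2.INTER_CUBIC),(0,0),4)
r=8.5e-3*335/.253*k
c=cv2.HoughCircles(g,cv2.HOUGH_GRADIENT,1.5,80,param1=80,param2=20,minRadius=int(r*.75),maxRadius=int(r*1.25))
o=cv2.HoughCircles(g,cv2.HOUGH_GRADIENT,1.5,300,param1=80,param2=20,minRadius=int(r*3.29*.9),maxRadius=int(r*3.29*1.12))
print(r)
v=cv2.cvtColor(g,cv2.COLOR_GRAY2BGR)
for q in list(c[0][:5])+list(o[0][:1]):
    u=(q[:2]+.5)/k-.5+[x0,y0];p=onz(w,*u,.07);print(q.round(1),u.round(1),p.round(4),(M.T@(p-e)).round(4))
    cv2.circle(v,(int(q[0]),int(q[1])),int(q[2]),(0,0,255),2)
cv2.imwrite("pics/w3c.png",v)
```

```text
67.5296442687747
[252.8 384.8  66.8] [305.7 129.7] [0.5608 0.0071 0.07  ] [ 0.0502 -0.01    0.1314]
[276.8 323.2 216. ] [309.7 119.5] [0.5556 0.0008 0.07  ] [ 0.0577 -0.0069  0.1314]
```

View pics/w3c.png

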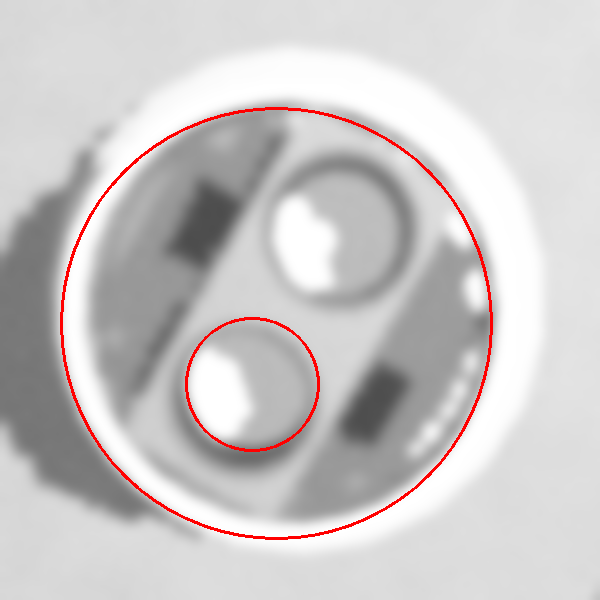

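Reading the crop at 6x, the bore mouths are at about (341,229) and (248,393). They are 31.4 px apart, against 31.8 px expected for 24 mm, so Hough missed one but the picture is clear.

Run:
```python
from h import *
import pickle
w=pickle.load(open("w3.pkl","rb"));M=R.from_quat(w["rot"]).as_matrix();e=w["ee"]
t=[]
for q in((341,229),(248,393)):
    u=(np.array(q)+.5)/6-.5+[264,66];p=onz(w,*u,.07);t.append(M.T@(p-e));print(u,p.round(4),t[-1].round(4))
d=t[0]-t[1];print(np.linalg.norm(d),np.degrees(np.arctan2(d[1],d[0])),(t[0]+t[1])/2)
# held cell top in the same picture
print("held cell top expected px",proj(w,e+M@np.array([0,0,-.0065])))
```

```text
[320.41666667 103.75      ] [ 0.5446 -0.0075  0.07  ] [0.069  0.001  0.1314]
[304.91666667 131.08333333] [0.5617 0.0078 0.07  ] [ 0.0492 -0.0106  0.1314]
0.02296491611741825 30.32329367405981 [ 0.05906448 -0.00477039  0.13136994]
held cell top expected px (np.float64(319.5113850373552), np.float64(283.2718314924503))
```

Emit:
arm_command --pt "0.01 -0.002 0.01" --pt "0.02 -0.004 0.025" --pt "0.03 -0.006 0.04" --pt "0.04 -0.009 0.055" --pt "0.0487 -0.0109 0.064" --pt "0.0487 -0.0109 0.066" --pt "0.0487 -0.0109 0.066" --pt "0.0487 -0.0109 0.066" --twist '[4,9,15,21,26,30,30.3,30.3]'

```text
time: 5.9
ee_pos: [0.5626, 0.0081, 0.1356]
ee_rot: [-0.359, 0.933, -0.0, 0.0]
force: [-0.3, -0.7, -0.2]
opening: 0.0135
```

Run:
```python
from h import *
import pickle
w=snap("wrist");s=ctrl.observe();w["ee"]=s["ee_pos"];w["rot"]=s["ee_rot"];pickle.dump(w,open("w4.pkl","wb"))
print(s["time"],s["ee_pos"],s["joints"][5])
M=R.from_quat(w["rot"]).as_matrix();e=np.array(w["ee"])
for p in ((.024,0),(0,0),(.012,0)): print(proj(w,e+M@np.array([*p,e[2]-.07])))
print(proj(w,e+M@np.array([0,0,.0445])))
cv2.imwrite("pics/w4.png",cv2.resize(w["color"][120:320,220:420],(800,800)[:2],interpolation=2)[:600,:,::-1])
```

```text
5.95 [0.56271466 0.008115   0.13573538] -1.1987889090080168
(np.float64(319.1010734490978), np.float64(182.50397821135155))
(np.float64(319.0837001748279), np.float64(221.8760172069583))
(np.float64(319.0923093321548), np.float64(202.50302719272352))
(np.float64(319.13292536263566), np.float64(234.9098935725829))
```

View pics/w4.png

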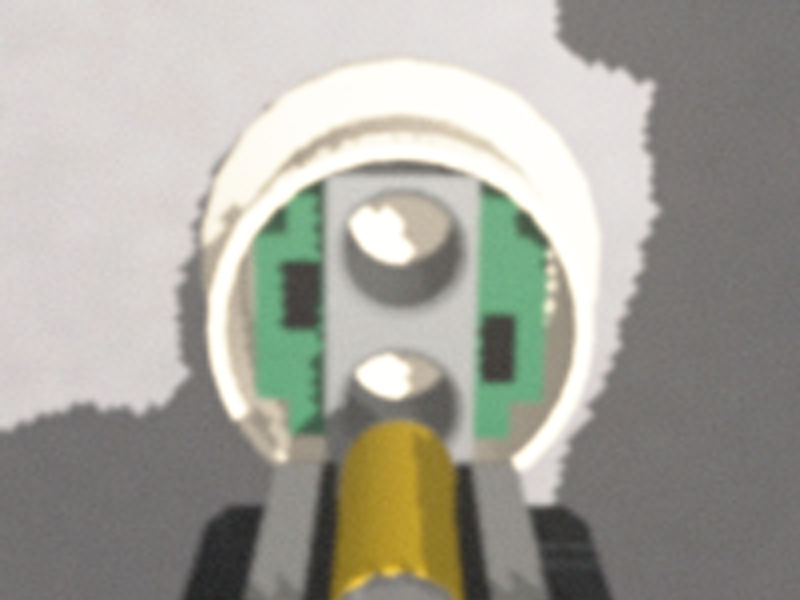

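Bore1 sits about 1.3 px (0.8 mm) to the right (+y) of the held cell; fore and aft it is within about 0.5 mm. I'll correct that and lower with a force check.

Emit:
arm_command --pt "0.0004 0.0008 0.003" --pt "0.0004 0.0008 0.008" --pt "0.0004 0.0008 0.013" --pt "0.0004 0.0008 0.017" --pt "0.0004 0.0008 0.02" --pt "0.0004 0.0008 0.023" --pt "0.0004 0.0008 0.026" --pt "0.0004 0.0008 0.028" --pt "0.0004 0.0008 0.028" --twist '[0,0,0,0,0,0,0,0,0]'

```text
time: 6.85
ee_pos: [0.5616, 0.0076, 0.107]
ee_rot: [-0.358, 0.934, 0.0, -0.0]
force: [-0.5, -0.2, -0.0]
opening: 0.0132
```

Run:
```python
from h import *
w=snap("wrist");s=ctrl.observe();print(s["time"],s["ee_pos"],s["force"],s["moment"])
cv2.imwrite("pics/w5.png",cv2.resize(w["color"][130:290,220:420],(750,600),interpolation=2)[:,:,::-1])
```

```text
6.9 [0.56171179 0.00761468 0.10721683] [-0.32906221  0.23964471 -0.26809228] [ 0.02679752 -0.03163877  0.04646697]
```

View pics/w5.png

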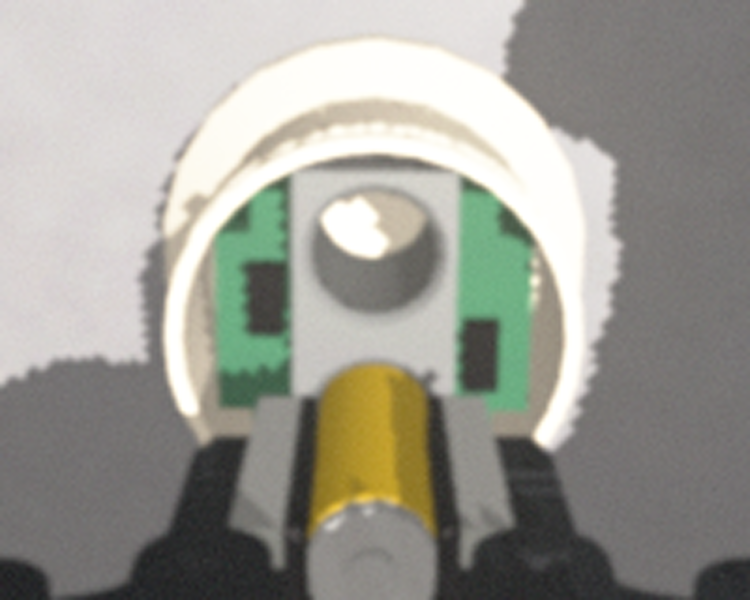

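The cell is in the bore mouth with no contact force. I'll lower it further and release.

Emit:
arm_command --pt "0 0 0.004" --pt "0 0 0.008" --pt "0 0 0.012" --pt "0 0 0.015" --pt "0 0 0.015" --twist '[0,0,0,0,0]'

```text
time: 7.4
ee_pos: [0.5614, 0.0076, 0.0917]
ee_rot: [-0.358, 0.934, 0.0, -0.001]
force: [0.4, -0.3, 0.4]
opening: 0.0132
```

Emit:
arm_command --pt "0 0 0" --pt "0 0 0" --pt "0 0 0" --pt "0 0 0" --pt "0 0 0" --twist '[0,0,0,0,0]' --jaw 165

```text
time: 7.9
ee_pos: [0.5618, 0.0077, 0.0924]
ee_rot: [-0.358, 0.934, 0.0, 0.0]
force: [-0.2, 0.6, 0.8]
opening: 0.03
```

Emit:
arm_command --pt "0 0 -0.01" --pt "0 0 -0.03" --pt "0 0 -0.055" --pt "0 0 -0.08" --pt "0 0 -0.1" --pt "0 0 -0.11" --pt "0 0 -0.11" --twist '[0,0,0,0,0,0,0]'

```text
time: 8.6
ee_pos: [0.5625, 0.0079, 0.2041]
ee_rot: [-0.358, 0.934, -0.0, 0.002]
force: [0.5, 0.5, -0.1]
opening: 0.0302
```

Run:
```python
from h import *
import pickle
w=snap("wrist","w6f.png");s=ctrl.observe();print(s["time"],s["ee_pos"],s["force"],s["opening"],s["joints"])
w["ee"]=s["ee_pos"];w["rot"]=s["ee_rot"];pickle.dump(w,open("w6.pkl","wb"))
M=R.from_quat(s["ee_rot"]).as_matrix();e=np.array(s["ee_pos"]);print(M.round(3).tolist())
for x,z in((0,.0885),(.024,.07)):print(proj(w,e+M@np.array([x,0,e[2]-z])))
h=cv2.cvtColor(w["color"],cv2.COLOR_RGB2HSV);m=cv2.inRange(h,(15,110,80),(35,255,255));m[:130]=0;m[300:]=0;m[:,:260]=0;m[:,380:]=0
N,l,st,ce=cv2.connectedComponentsWithStats(m);print(st[1:][st[1:,4]>15])
d=M.T@(np.array([.4871,.3422,.051])-e);print("cell b slide",d.round(4),"row ang in tool",np.degrees(np.arctan2(*(M.T@np.array([.4543-.4871,.2399-.3422,0]))[[1,0]])))
```

```text
8.65 [0.56177796 0.007764   0.20268676] [-0.45257232 -0.08287731  0.15316129] 0.030181335800529764 [ 3.62080424e-01  2.09810818e-01 -3.09767929e-01 -2.19000830e-04
 -1.05006534e+00 -1.20154255e+00]
[[-0.744, -0.668, 0.001], [-0.668, 0.744, 0.001], [-0.001, -0.0, -1.0]]
(np.float64(319.84348045573336), np.float64(198.53731948442504))
(np.float64(319.82841152319236), np.float64(162.34384297031943))
[[311 184  18   9  81]]
cell b slide [-0.1676  0.2988  0.1518] row ang in tool -30.326711496446386
```

The released cell now shows at its expected place: a yellow side strip at (311–329,184–193), with the top disc expected at (320,198). On to the second cell.

Emit:
arm_command --pt "-0.006 0.011 0" --pt "-0.018 0.032 0" --pt "-0.035 0.062 0" --pt "-0.052 0.093 0" --pt "-0.07 0.125 0" --pt "-0.088 0.157 0" --pt "-0.106 0.189 0.01" --pt "-0.124 0.221 0.025" --pt "-0.14 0.25 0.045" --pt "-0.154 0.275 0.065" --pt "-0.163 0.291 0.085" --pt "-0.1676 0.2988 0.098" --pt "-0.1676 0.2988 0.1025" --pt "-0.1676 0.2988 0.1025" --pt "-0.1676 0.2988 0.1025" --twist '[-2,-5,-8,-11,-14,-17,-20,-23,-26,-28,-30,-30.3,-30.3,-30.3,-30.3]'

```text
time: 10.15
ee_pos: [0.4873, 0.3413, 0.1004]
ee_rot: [-0.589, 0.808, -0.0, 0.0]
force: [0.7, 0.7, 0.3]
opening: 0.0301
```

```bash
python3 - <<'E'
from h import *
w=snap("wrist","w7f.png");s=ctrl.observe();print(s["time"],s["ee_pos"],s["force"],s["opening"])
M=R.from_quat(s["ee_rot"]).as_matrix();e=np.array(s["ee_pos"]);print(M.round(3).tolist())
u,v=proj(w,e+M@np.array([0,0,e[2]-.0575]));print(u,v)
g=cv2.cvtColor(w["color"],cv2.COLOR_RGB2GRAY)[int(v)-30:int(v)+30,int(u)-30:int(u)+30]
h=cv2.cvtColor(w["color"],cv2.COLOR_RGB2HSV)[int(v)-30:int(v)+30,int(u)-30:int(u)+30]
m=cv2.inRange(h,(15,110,80),(35,255,255));N,l,st,ce=cv2.connectedComponentsWithStats(m)
print(st[1:][st[1:,4]>20]+[int(u)-30,int(v)-30,0,0,0])
E
python3 cell.py w7.png 0.0575
```

```text
10.2 [0.48749563 0.34147036 0.10072489] [ 0.48385683 -0.6166635   0.39299069] 0.03026306929979513
[[-0.307, -0.952, 0.001], [-0.952, 0.307, 0.001], [-0.001, -0.001, -1.0]]
318.85966192102995 236.38898323732514
[[307 207  26  24 420]]
expect 319.12097119605966 235.90613925139178
[   0   24   60   46 1993] [318.8 251.5] [0.4904 0.3501 0.0575] [-0.0089 -0.0001  0.0434]
```

Emit:
arm_command --pt "-0.001 0.0004 0.01" --pt "-0.001 0.0004 0.022" --pt "-0.001 0.0004 0.034" --pt "-0.001 0.0004 0.044" --pt "-0.001 0.0004 0.049" --pt "-0.001 0.0004 0.049" --twist '[0,0,0,0,0,0]'

```text
time: 10.85
ee_pos: [0.4864, 0.3426, 0.0495]
ee_rot: [-0.589, 0.808, -0.0, -0.001]
force: [-0.9, -0.7, -0.1]
opening: 0.0304
```

Emit:
arm_command --pt "0 0 0" --pt "0 0 0" --pt "0 0 0" --pt "0 0 0" --pt "0 0 0" --pt "0 0 0" --twist '[0,0,0,0,0,0]' --jaw 255

```text
time: 11.45
ee_pos: [0.4869, 0.3431, 0.051]
ee_rot: [-0.589, 0.808, 0.0, 0.0]
force: [0.6, 0.1, 0.1]
opening: 0.0134
```

Emit:
arm_command --pt "0 0 -0.01" --pt "0 0 -0.03" --pt "0 0 -0.06" --pt "0 0 -0.1" --pt "0 0 -0.13" --pt "0 0 -0.15" --pt "0 0 -0.15" --twist '[0,0,0,0,0,0,0]'

```text
time: 12.15
ee_pos: [0.4881, 0.3442, 0.2054]
ee_rot: [-0.589, 0.808, 0.001, 0.003]
force: [-1.0, 0.1, 0.0]
opening: 0.0131
```

Run:
```python
from h import *
w=snap("wrist","w8f.png");s=ctrl.observe();print(s["time"],s["ee_pos"],s["force"],s["opening"])
M=R.from_quat(s["ee_rot"]).as_matrix();e=np.array(s["ee_pos"])
h=cv2.cvtColor(w["color"],cv2.COLOR_RGB2HSV)
def blobs(fn):
    h=cv2.cvtColor(cv2.imread("pics/"+fn),cv2.COLOR_BGR2HSV);m=cv2.inRange(h,(15,110,80),(35,255,255));m[:,:280]=0;m[:,360:]=0;m[:200]=0
    N,l,st,ce=cv2.connectedComponentsWithStats(m);print(fn,st[1:][st[1:,4]>40].tolist())
blobs("w3.png");blobs("w8f.png")
# first-cell release commanded pose ~ (0.5616,0.0077); other bore 24 mm along tool x at that yaw
b1=np.array([.5616,.0077]);d=np.array([-.744,-.668]);t=b1+.024*d
print(t,(M.T@(np.array([*t,.1357])-e)).round(4))
```

```text
12.2 [0.4873182  0.34362011 0.20326234] [-0.90294634  0.29178085 -0.02133593] 0.01356064462024255
w3.png [[302, 226, 34, 47, 1117]]
w8f.png [[302, 225, 34, 47, 1121]]
[ 0.543744 -0.008332] [ 0.3181 -0.1612  0.0666]
```

The second cell is held exactly as the first was (same blob in the image). I'll carry it over the free bore, staying high.

Emit:
arm_command --pt "0.01 -0.005 0" --pt "0.03 -0.015 0" --pt "0.06 -0.03 0" --pt "0.09 -0.046 0" --pt "0.12 -0.061 0" --pt "0.15 -0.076 0" --pt "0.18 -0.091 0" --pt "0.21 -0.106 0" --pt "0.24 -0.122 0" --pt "0.27 -0.137 0" --pt "0.295 -0.15 0" --pt "0.31 -0.157 0.01" --pt "0.3175 -0.161 0.03" --pt "0.3181 -0.1612 0.05" --pt "0.3181 -0.1612 0.057" --pt "0.3181 -0.1612 0.057" --pt "0.3181 -0.1612 0.057" --twist '[2,4,7,10,13,16,19,22,25,27,29,30.3,30.3,30.3,30.3,30.3,30.3]'

```text
time: 13.9
ee_pos: [0.5432, -0.0093, 0.1442]
ee_rot: [-0.357, 0.934, -0.0, -0.0]
force: [0.1, 0.5, -0.0]
opening: 0.0132
```

Run:
```python
from h import *
w=snap("wrist","w9f.png");s=ctrl.observe();print(s["time"],s["ee_pos"],s["force"],s["opening"],R.from_quat(s["ee_rot"]).as_matrix().round(3).tolist())
M=R.from_quat(s["ee_rot"]).as_matrix();e=np.array(s["ee_pos"])
for p in ((0,0,.07),(.0085,0,.07),(0,.0085,.07),(0,-.0085,.07),(.028-.012,0,.07),(-.024,0,.0885)): print(p,np.round(proj(w,e+M@np.array([*p[:2],e[2]-p[2]])),1))
cv2.imwrite("pics/w9.png",cv2.resize(w["color"][130:290,220:420],(750,600),interpolation=2)[:,:,::-1])
```

```text
13.95 [ 0.54347695 -0.00906988  0.14460289] [-0.41941199  0.49242711 -0.58484695] 0.013396957509083148 [[-0.744, -0.668, 0.001], [-0.668, 0.744, -0.0], [-0.001, -0.001, -1.0]]
(0, 0, 0.07) [319.2 217.9]
(0.0085, 0, 0.07) [319.2 204.7]
(0, 0.0085, 0.07) [332.8 217.9]
(0, -0.0085, 0.07) [305.5 217.9]
(0.016, 0, 0.07) [319.2 192.9]
(-0.024, 0, 0.0885) [319.2 266.7]
```

View pics/w9.png

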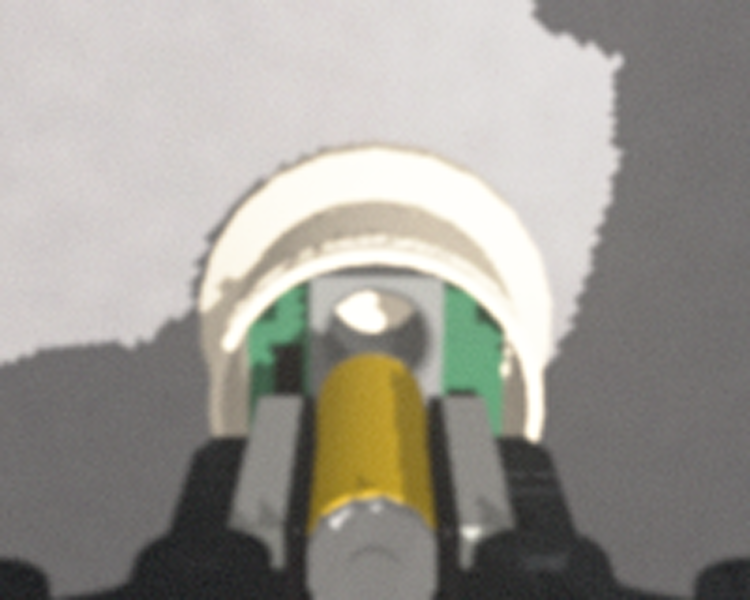

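The free bore is centred at x≈320.8 px, with the cell at 318.6 px. Its front edge is 1.7 px lower than predicted. I'll correct by about y +0.9 mm and x −0.8 mm, then lower.

Emit:
arm_command --pt "-0.0008 0.0009 0.004" --pt "-0.0008 0.0009 0.01" --pt "-0.0008 0.0009 0.016" --pt "-0.0008 0.0009 0.021" --pt "-0.0008 0.0009 0.026" --pt "-0.0008 0.0009 0.029" --pt "-0.0008 0.0009 0.032" --pt "-0.0008 0.0009 0.035" --pt "-0.0008 0.0009 0.0375" --pt "-0.0008 0.0009 0.0375" --twist '[0,0,0,0,0,0,0,0,0,0]'

```text
time: 14.95
ee_pos: [0.5431, -0.0079, 0.106]
ee_rot: [-0.358, 0.934, 0.0, -0.0]
force: [0.6, 0.5, -1.6]
opening: 0.0136
```

Run:
```python
from h import *
w=snap("wrist","w10f.png");s=ctrl.observe();print(s["time"],s["ee_pos"],s["force"],s["moment"],s["opening"])
def blobs(fn):
    h=cv2.cvtColor(cv2.imread("pics/"+fn),cv2.COLOR_BGR2HSV);m=cv2.inRange(h,(15,110,80),(35,255,255));m[:,:280]=0;m[:,360:]=0;m[:200]=0
    N,l,st,ce=cv2.connectedComponentsWithStats(m);print(fn,st[1:][st[1:,4]>40].tolist())
blobs("w9f.png");blobs("w10f.png")
```

```text
15.0 [ 0.5431865  -0.00781098  0.10621199] [ 1.29612586  0.75127578 -0.75011326] [ 0.16032256 -0.25744425 -0.00068941] 0.013517089331732885
w9f.png [[302, 225, 35, 46, 1142]]
w10f.png [[302, 228, 35, 44, 1074]]
```

A light side contact of about 1.5 N along tool −x means the cell is in the bore and touching its wall. I'll ease back 0.5 mm, lower and release.

Emit:
arm_command --pt "-0.0005 0 0" --pt "-0.0005 0 0.004" --pt "-0.0005 0 0.008" --pt "-0.0005 0 0.012" --pt "-0.0005 0 0.0145" --pt "-0.0005 0 0.0145" --twist '[0,0,0,0,0,0]'

```text
time: 15.6
ee_pos: [0.5433, -0.0076, 0.0913]
ee_rot: [-0.358, 0.934, 0.0, -0.0]
force: [-0.4, 0.5, -0.3]
opening: 0.0137
```

Emit:
arm_command --pt "0 0 0" --pt "0 0 0" --pt "0 0 0" --pt "0 0 0" --pt "0 0 0" --twist '[0,0,0,0,0]' --jaw 165

```text
time: 16.1
ee_pos: [0.5435, -0.0076, 0.0919]
ee_rot: [-0.358, 0.934, 0.0, 0.0]
force: [-0.8, -0.1, -0.3]
opening: 0.0303
```

Emit:
arm_command --pt "0 0 -0.01" --pt "0 0 -0.03" --pt "-0.005 0 -0.055" --pt "-0.02 0 -0.08" --pt "-0.04 0 -0.1" --pt "-0.048 0 -0.11" --pt "-0.048 0 -0.11" --pt "-0.048 0 -0.11" --twist '[0,0,0,0,0,0,0,0]' --jaw 0

```text
time: 16.9
ee_pos: [0.5782, 0.0243, 0.201]
ee_rot: [-0.357, 0.934, 0.0, -0.001]
force: [-0.3, -0.1, -0.4]
opening: 0.0854
```

Run:
```python
from h import *
import pickle
w=snap("wrist");s=ctrl.observe();w["ee"]=s["ee_pos"];w["rot"]=s["ee_rot"];pickle.dump(w,open("w11.pkl","wb"))
a=snap("scene");b=snap("side");pickle.dump((a,b),open("c1.pkl","wb"))
print(s["time"],s["ee_pos"],s["force"],s["opening"],s["joints"].round(3))
D=np.zeros((600,800,3),np.uint8)
D[:,:400]=cv2.resize(w["color"][80:280,250:384],(400,600),interpolation=2)
D[:300,400:]=cv2.resize(a["color"][150:225,180:280],(400,300),interpolation=2)
D[300:,400:]=cv2.resize(a["color"][160:235,270:370],(400,300),interpolation=2)
cv2.imwrite("pics/w11.png",D[...,::-1])
```

```text
16.95 [0.57795    0.02405856 0.2006171 ] [-0.82986499 -0.48570741  0.45740223] 0.08551494820831397 [ 3.790e-01  2.400e-01 -2.740e-01 -1.000e-03 -1.058e+00 -1.219e+00]
```

View pics/w11.png

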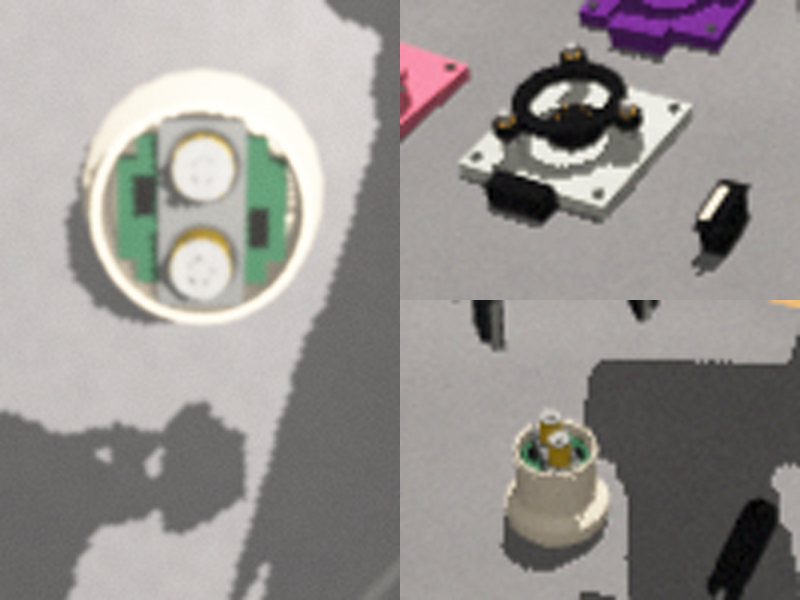

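Both cells are seated in the pod's two bores. The ring is black, up and empty, at scene (222,176). Before gripping the pod I'll look straight down at the nest with the empty gripper, since the pod would hide the ring later.

Emit:
arm_command --pt "0.006 -0.007 0" --pt "0.018 -0.022 0" --pt "0.035 -0.044 0" --pt "0.055 -0.069 0.005" --pt "0.075 -0.094 0.01" --pt "0.095 -0.119 0.015" --pt "0.115 -0.144 0.0195" --pt "0.135 -0.17 0.0195" --pt "0.152 -0.19 0.0195" --pt "0.163 -0.205 0.0195" --pt "0.1685 -0.2116 0.0195" --pt "0.1685 -0.2116 0.0195" --pt "0.1685 -0.2116 0.0195" --pt "0.1685 -0.2116 0.0195" --twist '[0,0,0,0,0,0,0,0,0,0,0,0,0,0]'

```text
time: 18.45
ee_pos: [0.5951, -0.2447, 0.1824]
ee_rot: [-0.358, 0.934, 0.0, 0.0]
force: [-0.6, 0.3, 0.2]
opening: 0.0856
```

Run:
```python
from h import *
import pickle
w=snap("wrist");s=ctrl.observe();w["ee"]=s["ee_pos"];w["rot"]=s["ee_rot"];pickle.dump(w,open("w12.pkl","wb"))
print(s["time"],s["ee_pos"],s["joints"].round(3))
cv2.imwrite("pics/w12.png",cv2.resize(w["color"][30:230,200:440],(720,600),interpolation=2)[...,::-1])
```

```text
18.5 [ 0.59515635 -0.24463615  0.18244867] [-0.087  0.356 -0.154 -0.    -1.061 -0.751]
```

View pics/w12.png

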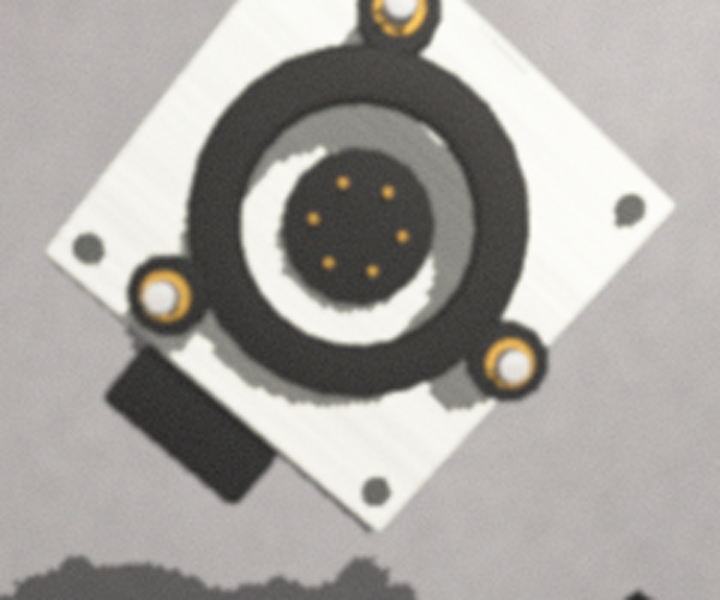

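The view shows the ring as a black annulus centred near full-image px (319,104), with its three posts around it and nothing in it. I'll fit circles to the ring-plane points.

Run:
```python
from h import *
import pickle
from scipy.optimize import least_squares
w=pickle.load(open("w12.pkl","rb"));M=R.from_quat(w["rot"]).as_matrix();e=np.array(w["ee"])
g=cv2.GaussianBlur(cv2.cvtColor(w["color"],cv2.COLOR_RGB2GRAY),(0,0),.7).astype(np.float32)
def edge(z,r,cen,s0):
    P=[]
    for t in np.radians(np.arange(0,360,3)):
        rr=np.arange(r-.006,r+.006,.0003);d=np.array([np.cos(t),np.sin(t)])
        uv=np.array([proj(w,[*(cen+q*d),z]) for q in rr],np.float32)
        v=cv2.remap(g,uv[:,:1],uv[:,1:],cv2.INTER_LINEAR)[:,0];gr=s0*np.gradient(v);i=gr.argmax()
        if gr[i]>2.5:P.append(cen+rr[i]*d)
    return np.array(P)
for z,r,s0 in((.04,.0295,-1),(.05,.043,1)):
    cen=onz(w,318.7,104,z)[:2]
    for _ in range(3):
        P=edge(z,r,cen,s0);f=least_squares(lambda x:np.hypot(*(P-x[:2]).T)-x[2],[*cen,r],loss="cauchy",f_scale=.0005);cen=f.x[:2]
    print(z,len(P),f.x.round(4),(M.T@(np.array([*cen,z])-e)).round(4))
pod=np.array([.5525,.0001,.052])
print("to pod",(M.T@(pod-e)).round(4))
w=pickle.load(open("w11.pkl","rb"));print(len(w))
```

```text
0.04 120 [ 0.545  -0.2901  0.0298] [ 0.0677 -0.0002  0.1424]
0.05 118 [ 0.5451 -0.29    0.0422] [ 0.0675 -0.0003  0.1324]
to pod [-0.1319  0.2105  0.1305]
7
```

Both fits agree on the ring centre, about (0.545, −0.290), with radii of 29.8 and 42.2 mm against 29.5 and 43 mm. Going back to grip the pod.

Emit:
arm_command --pt "-0.005 0.008 0" --pt "-0.015 0.024 0" --pt "-0.03 0.048 0" --pt "-0.047 0.075 0" --pt "-0.064 0.102 0" --pt "-0.081 0.129 0" --pt "-0.098 0.156 0" --pt "-0.113 0.18 0" --pt "-0.125 0.2 0" --pt "-0.131 0.209 0" --pt "-0.1319 0.2105 0" --pt "-0.1319 0.2105 0.01" --pt "-0.1319 0.2105 0.03" --pt "-0.1319 0.2105 0.05" --pt "-0.1319 0.2105 0.07" --pt "-0.1319 0.2105 0.09" --pt "-0.1319 0.2105 0.11" --pt "-0.1319 0.2105 0.122" --pt "-0.1319 0.2105 0.13" --pt "-0.1319 0.2105 0.13" --twist '[0,0,0,0,0,0,0,0,0,0,0,0,0,0,0,0,0,0,0,0]'

```text
time: 20.5
ee_pos: [0.5522, -0.0014, 0.0512]
ee_rot: [-0.357, 0.934, 0.0, -0.001]
force: [-0.3, 0.6, 0.7]
opening: 0.0858
```

Emit:
arm_command --pt "0 0 0" --pt "0 0 0" --pt "0 0 0" --pt "0 0 0" --pt "0 0 0" --pt "0 0 0" --pt "0 0 0" --twist '[0,0,0,0,0,0,0]' --jaw 255 --newtons 60

```text
time: 21.2
ee_pos: [0.5534, -0.0005, 0.0534]
ee_rot: [-0.358, 0.934, -0.0, 0.001]
force: [-1.7, 0.3, 6.9]
opening: 0.0547
```

Emit:
arm_command --pt "0 0 -0.003" --pt "0 0 -0.01" --pt "0 0 -0.025" --pt "0 0 -0.045" --pt "0 0 -0.07" --pt "0 0 -0.09" --pt "0 0 -0.105" --pt "0 0 -0.108" --pt "0 0 -0.108" --pt "0 0 -0.108" --twist '[0,0,0,0,0,0,0,0,0,0]'

```text
time: 22.2
ee_pos: [0.552, -0.0009, 0.1594]
ee_rot: [-0.357, 0.934, 0.0, -0.001]
force: [0.5, -0.1, -2.9]
opening: 0.0548
```

Run:
```python
from h import *
import pickle
w=snap("wrist","w13f.png");b=snap("side","s13.png");a=snap("scene","a13.png");s=ctrl.observe();w["ee"]=s["ee_pos"];w["rot"]=s["ee_rot"];pickle.dump((w,a,b),open("w13.pkl","wb"))
M=R.from_quat(s["ee_rot"]).as_matrix();e=np.array(s["ee_pos"])
print(s["time"],e,s["force"],s["opening"],M.round(3).tolist())
for x in(-.012,.012):print("cell tops expect",np.round(proj(w,e+M@np.array([x,0,-.0365])),1))
print("pod foot/top scene",np.round(proj(a,e-[0,0,.052]),1),np.round(proj(a,e+[0,0,.018]),1))
print("to ring",(M.T@(np.array([.5447,-.2899,e[2]])-e)).round(4))
D=np.zeros((600,800,3),np.uint8)
D[:400,:400]=cv2.resize(w["color"][200:400,220:420],(400,400),interpolation=2)
u,v=map(int,proj(a,e));D[:400,400:]=cv2.resize(a["color"][v-50:v+50,u-50:u+50],(400,400),interpolation=2)
u,v=map(int,proj(b,e));v=max(v,50);D[400:,:400]=cv2.resize(b["color"][v-25:v+35,u-60:u+60],(400,200),interpolation=2)
cv2.imwrite("pics/w13.png",D[...,::-1])
```

```text
22.35 [ 0.55216805 -0.00087745  0.1593026 ] [ 0.53168946  0.64457904 -2.09797505] 0.05517592220138228 [[-0.744, -0.668, -0.002], [-0.668, 0.744, -0.0], [0.002, 0.001, -1.0]]
cell tops expect [319.3 364.5]
cell tops expect [319.4 297.5]
pod foot/top scene [307.3 185.1] [306.6 163.9]
to ring [ 1.986e-01 -2.101e-01  2.000e-04]
```

The viewer limit is reached, so from here I check by numbers. The force of about −2.5 N matches the pod's weight, so it is held. Next: the pod's offset in the grip, from the cell tops.

Run:
```python
from h import *
import pickle
w,a,b=pickle.load(open("w13.pkl","rb"));M=R.from_quat(w["rot"]).as_matrix();e=np.array(w["ee"])
k=3;x0,y0=270,250
g=cv2.cvtColor(w["color"],cv2.COLOR_RGB2GRAY)[y0:,x0:x0+100];g=cv2.GaussianBlur(cv2.resize(g,None,fx=k,fy=k,interpolation=2),(0,0),2)
c=cv2.HoughCircles(g,cv2.HOUGH_GRADIENT,1.5,80,param1=80,param2=20,minRadius=48,maxRadius=72)
for q in c[0][:5]:
    u=(q[:2]+.5)/k-.5+[x0,y0];p=onz(w,*u,e[2]+.0365);print(u.round(1),(q[2]/k).round(1),(M.T@(p-e)).round(4))
h=cv2.cvtColor(w["color"],cv2.COLOR_RGB2HSV);m=cv2.inRange(h,(15,110,60),(35,255,255));m[:,:280]=0;m[:,360:]=0;m[:240]=0
N,l,st,ce=cv2.connectedComponentsWithStats(m);print(st[1:][st[1:,4]>20].tolist())
# belly lateral edge in scene: pod white mask
for n,c in(("scene",a),("side",b)):
    u,v=map(int,proj(c,e-[0,0,.03]));r=c["color"][v-30:v+30,u-30:u+30].astype(int)
    m=((r.min(2)>150)).astype(np.uint8);N,l,st,ce=cv2.connectedComponentsWithStats(m);i=1+np.argmax(st[1:,4]);print(n,(u,v),st[i]+[u-30,v-30,0,0,0])
    print([np.round(proj(c,e+[0,0,z]),1).tolist() for z in(.018,-.029,-.052)])
```

```text
[318.4 290.4] 22.6 [ 0.0143 -0.0003 -0.0365]
[[294, 246, 48, 46, 1060], [300, 311, 43, 35, 1076]]
scene (307, 178) [ 277  148   48   60 1183]
[[306.6, 163.9], [307.1, 178.3], [307.3, 185.1]]
side (319, 186) [307 184  20   9  81]
[[319.2, 171.6], [319.5, 186.0], [319.7, 192.9]]
```

Run:
```python
from h import *
import pickle
w=pickle.load(open("w11.pkl","rb"));M=R.from_quat(w["rot"]).as_matrix();e=np.array(w["ee"])
for q in((203,167),(201,268)):
    u=np.array([(q[0]+.5)/2.985-.5+250,(q[1]+.5)/3-.5+80]);p=onz(w,*u,.0885);print(u,p.round(4),(M.T@(p-e)).round(4))
# pod neck-top outer rim r=28 at z=.07: radial bright->dark inner edge fit skipped; use rim white outer via circle fit on near side
w,a,b=pickle.load(open("w13.pkl","rb"));M=R.from_quat(w["rot"]).as_matrix();e=np.array(w["ee"])
g=cv2.cvtColor(w["color"],cv2.COLOR_RGB2GRAY)
# profile along tool x (y=0) at column 319: rim / belly front
print(g[150:300:2,319].tolist())
for x,h in((.028,.018),(.036,-.029),(.0192,.0365),(.028,-.022)):print(x,h,np.round(proj(w,e+M@np.array([x,0,-h])),1))
```

```text
[317.67420436 135.33333333] [ 0.5437 -0.008   0.0885] [ 0.0467 -0.0011  0.1122]
[317.0041876 169.       ] [0.5617 0.0075 0.0885] [ 0.023  -0.0016  0.1122]
[207, 207, 207, 207, 208, 209, 209, 206, 203, 203, 206, 192, 188, 238, 253, 253, 253, 253, 252, 253, 253, 253, 253, 245, 186, 183, 184, 184, 183, 184, 185, 180, 182, 183, 200, 214, 243, 196, 224, 254, 255, 218, 110, 109, 126, 175, 187, 159, 148, 148, 146, 146, 146, 150, 146, 148, 145, 144, 145, 156, 171, 150, 211, 233, 234, 233, 233, 233, 206, 126, 122, 128, 130, 128, 130]
0.028 0.018 [319.3 224.9]
0.036 -0.029 [319.1 174.2]
0.0192 0.0365 [319.4 275.5]
0.028 -0.022 [319.1 194.8]
```

The pod's features in the grip (neck/taper edge, belly edge) and the poses agree: it sits about −0.6 mm along tool x. I'll carry it over the nest.

Emit:
arm_command --pt "0.004 -0.004 0" --pt "0.012 -0.013 0" --pt "0.025 -0.026 0" --pt "0.04 -0.042 0" --pt "0.055 -0.058 0" --pt "0.07 -0.074 0" --pt "0.085 -0.09 0" --pt "0.1 -0.106 0" --pt "0.115 -0.121 0" --pt "0.13 -0.137 0" --pt "0.145 -0.153 0" --pt "0.16 -0.169 0" --pt "0.175 -0.185 0" --pt "0.187 -0.197 0" --pt "0.195 -0.206 0" --pt "0.1985 -0.2095 0" --pt "0.1992 -0.2101 0.01" --pt "0.1992 -0.2101 0.025" --pt "0.1992 -0.2101 0.035" --pt "0.1992 -0.2101 0.035" --twist '[0,0,0,0,0,0,0,0,0,0,0,0,0,0,0,0,0,0,0,0]'

```text
time: 24.35
ee_pos: [0.5436, -0.2892, 0.1232]
ee_rot: [-0.358, 0.934, 0.001, -0.001]
force: [-0.1, -0.5, -2.9]
opening: 0.0547
```

```bash
cat > st.py <<'E'
from h import *
for _ in range(3): eyes.capture("wrist")
s=ctrl.observe();M=R.from_quat(s["ee_rot"]).as_matrix();e=np.array(s["ee_pos"])
print(s["time"],e.round(4),np.round(s["force"],1),np.round(s["moment"],2),s["opening"],s["joints"].round(3),M.round(3)[:,2])
print("to ring+.6x",(M.T@(np.array([.5447,-.2899,e[2]])-e)+[.0006,0,0]).round(4))
E
python3 st.py
```

```text
24.5 [ 0.5451 -0.29    0.1257] [-0.3 -0.  -2.4] [-0.01  0.01  0.02] 0.055050390291351343 [-0.173  0.369 -0.279  0.    -0.922 -0.666] [ 0. -0. -1.]
to ring+.6x [ 0.0009  0.0003 -0.    ]
```

Emit:
arm_command --pt "0.0008 0.0003 0.004" --pt "0.0008 0.0003 0.01" --pt "0.0008 0.0003 0.016" --pt "0.0008 0.0003 0.02" --pt "0.0008 0.0003 0.023" --pt "0.0008 0.0003 0.025" --pt "0.0008 0.0003 0.027" --pt "0.0008 0.0003 0.029" --pt "0.0008 0.0003 0.029" --twist '[0,0,0,0,0,0,0,0,0]'

```text
time: 25.4
ee_pos: [0.5438, -0.2904, 0.0961]
ee_rot: [-0.358, 0.934, 0.0, -0.0]
force: [0.7, 0.4, -2.1]
opening: 0.0553
```

```bash
python3 st.py
```

```text
25.55 [ 0.544  -0.2905  0.0964] [-0.3 -0.5 -2.6] [0.02 0.   0.  ] 0.054841217359221095 [-0.174  0.4   -0.31   0.    -0.861 -0.665] [ 0. -0. -1.]
to ring+.6x [-0.0003  0.      0.    ]
```

The spigot is about 6 mm into the ring opening with no contact. I'll keep pressing in small steps while watching the force.

Emit:
arm_command --pt "0 0 0.002" --pt "0 0 0.004" --pt "0 0 0.006" --pt "0 0 0.008" --pt "0 0 0.01" --pt "0 0 0.01" --pt "0 0 0.01" --twist '[0,0,0,0,0,0,0]'

```text
time: 26.25
ee_pos: [0.544, -0.2905, 0.0869]
ee_rot: [-0.358, 0.934, -0.0, 0.0]
force: [-3.0, 2.5, 6.4]
opening: 0.0548
```

```bash
python3 st.py
```

```text
26.4 [ 0.5439 -0.2905  0.0869] [-1.9  1.5  5.4] [ 0.83  1.01 -0.02] 0.05511167994639969 [-0.174  0.411 -0.319  0.    -0.841 -0.665] [ 0. -0. -1.]
to ring+.6x [-0.0003 -0.0001  0.    ]
```

Emit:
arm_command --pt "0 0.0005 0.001" --pt "0 0.0005 0.002" --pt "0 0.0005 0.003" --pt "0 0.0005 0.004" --pt "0 0.0005 0.005" --pt "0 0.0005 0.005" --pt "0 0.0005 0.005" --twist '[0,0,0,0,0,0,0]'

```text
time: 27.1
ee_pos: [0.544, -0.2905, 0.0826]
ee_rot: [-0.358, 0.934, -0.001, 0.0]
force: [-2.9, 2.0, 10.4]
opening: 0.055
```

```bash
python3 st.py
```

```text
27.25 [ 0.544  -0.2905  0.0827] [-3.7  1.3 10.3] [ 0.69  1.28 -0.03] 0.05520291094061711 [-0.174  0.416 -0.324  0.001 -0.83  -0.666] [ 0.001 -0.001 -1.   ]
to ring+.6x [-0.0003 -0.0001  0.    ]
```

Emit:
arm_command --pt "0 0 0.001" --pt "0 0 0.002" --pt "0 0 0.003" --pt "0 0 0.0035" --pt "0 0 0.0035" --pt "0 0 0.0035" --twist '[0,0,0,0,0,0]'

```text
time: 27.85
ee_pos: [0.544, -0.2905, 0.0813]
ee_rot: [-0.358, 0.934, -0.001, 0.001]
force: [-8.6, 5.9, 27.1]
opening: 0.0552
```

```bash
python3 st.py
```

```text
28.0 [ 0.544  -0.2905  0.0813] [-8.1  5.8 27.1] [ 2.56  3.47 -0.05] 0.05517251407610502 [-0.174  0.417 -0.326  0.001 -0.826 -0.666] [ 0.002 -0.001 -1.   ]
to ring+.6x [-0.0003 -0.      0.    ]
```

The force jumped to 27 N while z stopped at 0.0813. That is 10 mm below the contact height (0.0533 grip height + 0.038), so the ring is on its stops. I'll check for slip in the grip and for steadiness, then hand in.

Run:
```python
from h import *
import pickle
w0,_,_=pickle.load(open("w13.pkl","rb"));w=snap("wrist","w14f.png");a=snap("scene","a14.png")
for c in(w0,w):
    g=cv2.cvtColor(c["color"],cv2.COLOR_RGB2GRAY).astype(int)
    print(g[170:236:2,319].tolist())
p0=cv2.cvtColor(w0["color"],cv2.COLOR_RGB2GRAY)[215:300,290:350].astype(np.float32);p1=cv2.cvtColor(w["color"],cv2.COLOR_RGB2GRAY)[215:300,290:350].astype(np.float32)
print("shift px",cv2.phaseCorrelate(p0,p1,cv2.createHanningWindow(p0.shape[::-1],cv2.CV_32F)))
h=cv2.cvtColor(w["color"],cv2.COLOR_RGB2HSV);m=cv2.inRange(h,(15,110,60),(35,255,255));m[:,:280]=0;m[:,360:]=0;m[:240]=0
N,l,st,ce=cv2.connectedComponentsWithStats(m);print("cells",st[1:][st[1:,4]>20].tolist())
s=ctrl.observe();print(s["time"],s["ee_pos"],s["force"],s["opening"])
```

```text
[206, 192, 188, 238, 253, 253, 253, 253, 252, 253, 253, 253, 253, 245, 186, 183, 184, 184, 183, 184, 185, 180, 182, 183, 200, 214, 243, 196, 224, 254, 255, 218, 110]
[61, 122, 142, 200, 233, 236, 235, 236, 236, 234, 234, 235, 234, 220, 150, 143, 146, 147, 142, 142, 144, 144, 144, 142, 152, 204, 211, 167, 171, 237, 241, 175, 92]
shift px ((0.982923420294501, -0.5669734688931811), 0.7902732988640114)
cells [[296, 247, 47, 40, 1031], [297, 312, 42, 33, 1043]]
28.1 [ 0.54403648 -0.2904563   0.08132281] [-9.51759236  5.94378695 27.16626741] 0.05521197861060464
```

```bash
python3 -c "
from plant import ctrl
ctrl.job_done();s=ctrl.observe();print(s['time'],s['ee_pos'],s['force'],s['opening'])"
```

```text
the job is handed in; nothing more can be done
the job is handed in; nothing more can be done
```

The job is handed in at about 28 s. Both full-length cells are in the pod's bores, button end up. The pod stands in the sprung ring of the silver and black nest, pressed down, with the gripper still holding its neck.

**Cells:** the last picture of the pod, taken before gripping it, shows both cells standing in their bores. Their tops lie where a seated cell's would, 24 mm apart.

**Ring fully home:**
- **Stop height:** the tool stopped at z = 0.0813 m, 10 mm below the height at which the pod's belly meets the raised ring.
- **Spring force:** the readings on the way down followed the spring values given. On the stops the reading jumped to 27 N, which is about 15 N beyond the springs.
- **No slip:** the pod's edges in the wrist picture sit on the same rows as before pressing, so it did not slip in the grip.

**Disagreements and gaps:**
- **Side force:** there was a sideways force of about 10–11 N at full press. I put it down to the arm flexing under load and did not trim it further.
- **Cell-top check:** one automatic circle fit put the pod about 2 mm off in the grip. The pod's edges and the arm's position disagreed with it, so I ignored it; the pod then entered the ring without contact.
- **Last pictures not viewed:** the 12-picture limit was reached before the press, so the fully-down state was checked by numbers only. I made no dedicated check that the other bench items were untouched.

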